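# Isolate the supply and draw the fuse carrier

## Task

Make the test box safe: turn the handle of the supply isolator a quarter turn anticlockwise, fully round to its off stop, and only then squeeze the two side catches of the fuse carrier together and draw the carrier straight up out of the test box. Leave the parts and tools lying about where they are. Finish holding the carrier upright and still by its squeezed catches, a hand's breadth clear above the test box: do not put it down or let it go.

Things in the scene. Friction and masses are not known exactly. Their poses are not given: they have to be found in the camera images.
- isolator (a joint): Handle of the supply isolator, rad about its upright hinge: 1.571 = on stop (bar along the enclosure's x, pointed nose away from the robot), 0 = off stop (bar across, nose to the enclosure's left, +y). Starts on, 1.3 to 1.571. Anticlockwise from above lowers it. Takes about 0.15 N m; no spring, stays where left. The hinge axis stands over the enclosure's centre.
- isolator_grip (a point): Point on the hinge axis at the height to grip the handle: an upright black bar 14 mm wide, 35 mm high, 65 mm long (32 mm behind the axis, 33 mm ahead to the nose tip) on a round hub 46 mm across. This point is 113 mm above the bench, 10 mm below the bar's top, 24 mm above the hub's face, 34 mm above the plate under it. Turns with the handle: y along the bar to the nose, z up.
- isolator_box: The isolator's grey steel enclosure, 112 x 112 mm, 75 mm high, fixed, with a 66 mm square aluminium plate, 4 mm thick, on top. Origin at the centre of its underside on the bench; x from its front (robot side) to its back, y to its left, z up. A conduit bend at the back reaches 50 mm behind it, below 50 mm high.
- testbox: Test box of grey steel, 150 (x) x 170 (y) mm, 80 mm high, fixed, with the fuse base and carrier on its left (+y) half and a black rocker switch (up to 9 mm proud), neon lamp and two test sockets on its right half. Origin at the centre of its underside on the bench; x front to back, y to its left, z up. A conduit bend at the back reaches 50 mm behind it, below 50 mm high.
- testbox_rim (a point): Centre of the fuse base's opening at the level of its top rim: 35 mm to the left (+y) of the test box's centre, 88 mm above the bench. The black rim is 74 x 74 mm and stands 8 mm proud of the box. Its opening is 48.4 mm square, 1.2 mm clear of the carrier all round. The carrier's seat is 24 mm below the rim. Axes as the test box.
- carrier_grip (a point): Point midway between the fuse carrier's two catch tabs at the height to squeeze. Ivory carrier 46 mm long (x), 62 mm high, 24 mm wide (y) above the rim, about 0.13 kg, loose but hooked in. Seated, this point is 24 mm above the rim (112 mm above the bench), 14 mm below the carrier's top, 48 mm above its underside. y runs from the right to the left catch, z up.
- catch_left (a joint): How far the carrier's left (+y) catch is pushed in, m: 0 = out, 0.006 = fully in. A grey ribbed tab 20 mm wide (x), 4 mm thick, its top 15 mm above the grip point; over both tabs 46 mm when out, 34 mm when in. Sprung out: 3 N at 0, 6 N fully in. A hook at its foot sits under the rim; both catches must be in about 4 mm before the carrier can be lifted.
- catch_right (a joint): The same for the right (-y) catch; pushed in towards +y.
- tray: Fixed grey parts tray, 180 x 340 mm, 35 mm high, at the right of the bench, its long side running away from the robot. Origin at the centre of its underside, y along its long side.
- receptacle: Ivory duplex receptacle lying face up in the tray, 106 x 34 x 34 mm. Leave it alone. Origin at the centre of its underside.
- device_box: Open steel single-gang device box in the tray, 76 x 51 x 63 mm. Leave it alone. Origin at the centre of its underside.
- cap_a: Orange twist-on connector cap, 19 mm across, 27 mm high, standing in the tray. Leave it alone. Origin at the centre of its underside.
- cap_b: Another such cap, standing on the bench between the isolator and the test box. Leave it alone. Origin at the centre of its underside.
- screwdriver: Steel flat screwdriver with a yellow handle, 200 mm long, lying across the bench behind the boxes. Leave it alone. x along the blade.
- meter: Dark hand-held multimeter, 150 x 76 x 43 mm, lying on the bench at the left. Leave it alone. Origin at the centre of its underside.
- tape: Roll of black tape, 68 mm across, 19 mm high, lying flat on the bench at the far left. Leave it alone. Origin at the centre of its underside.
There are look-alikes about, which are no part of the job. Leave any orange look-alike of the part that bears carrier_grip alone.

How it is judged (in metres and radians):
On the way, in this order (a step that is already met when the one before it is completed fails the run):
1. the isolator handle is turned to its off stop (within 0.12 rad) with the fuse carrier still seated (value of joint isolator below 0.12 rad and z of carrier_grip in the frame of testbox_rim below 0.03 m), for 0.2 s.
2. the carrier is drawn out of its base by its squeezed catches (z of carrier_grip in the frame of testbox_rim above 0.055 m and value of joint each of catch_left, catch_right above 0.003 m), for 0.2 s.
At the end, for the whole second after the job is handed in: Isolator within 0.12 rad of off; carrier held by the fingers alone, still (under 30 mm/s), upright (within 0.3 rad), within 120 mm sideways of its base, its underside 40 mm or more above the base's rim, both catches pushed in at least 3 mm (value of joint isolator below 0.12 rad and height (world z) of carrier_grip above 0.176 m and value of joint each of catch_left, catch_right above 0.003 m and contact force between the fingers and carrier above 2 N and contact force between carrier and testbox below 0.1 N and contact force between carrier and isolator_box below 0.1 N and angle between carrier_grip's own z axis and vertical below 0.3 rad and linear speed of carrier below 0.03 m/s and horizontal distance between carrier_grip and testbox_rim below 0.12 m); the arm keeps its last pose, push and grip.
It fails at once if the carrier is lifted from its seat while the isolator is not off (z of carrier_grip in the frame of testbox_rim above 0.034 m and value of joint isolator above 0.15 rad).
It fails at once if the carrier is torn out or dropped: off its seat with a catch not squeezed (z of carrier_grip in the frame of testbox_rim above 0.03 m and value of joint any of catch_left, catch_right below 0.002 m).
It fails at once if a part or tool lying about is moved by more than 30 mm (distance of any of receptacle, device_box, cap_a, cap_b, screwdriver, meter, tape from where it was at the start of the episode above 0.03 m).
It also fails if it takes over 51 s, if anything falls off the work surface, if the arm or the gripper's body presses on something with over 40 N, if the wrist force passes 120 N, or if a joint passes its speed limit or range.

## Robot

A 6-joint arm with a two-finger parallel gripper is mounted at the origin on the work surface. World frame = base frame: x ahead of the robot, y to its left, z up, the work surface at z = 0. Lengths are in mm, angles in rad, forces in N, time in s.
With the tool pointing down it reaches from about 275 to 1000 mm from the base axis. Payload 8.4 kg.
Tool frame: the origin (TCP) lies on the centre line of the jaws, within the pads' length; the fingertips stand r.tip_reach ahead of it and the grasp point (between the pads) lies 11 mm behind it (r.tip_reach is the distance from the TCP to the fingertips, in mm); z points along the fingers, y is the line along which they close (so a half turn about z gives the same grasp; the last joint's range is limited). The gripper opens to 85 mm and grips with 20 to 120 N. Pads are 22 mm wide; open, the fingers measure 114 mm over their backs; the gripper's body (76 mm by 85 mm) begins 54 mm behind the grasp point. The pads swing forward as they close: fully open they stand 13 mm farther back than shut.
Start: joints at [1.164, 0.353, 1.633, -0, 1.155, -0.002], TCP at [246.146, 574.491, 239.281] pointing down, gripper open.
Joint ranges: [-2.63, 2.63], [-0.92, 2.1], [0.06, 2.66], [-1.3, 4.44], [0, 2.69], [-3.02, 3.02]. Speed limits (rad/s): [2.22, 2.22, 2.79, 3.14, 3.14, 3.14].

## Interface

Orientations are given as [roll, pitch, yaw] about the fixed x, y, z axes, in that order (R = Rz(yaw) Ry(pitch) Rx(roll)).
In Python, from rig import r gives the robot as it stands.
- The arm moves only by the tool carry_out, never from a script. Its argument "targets" is a list of rows, each an object with "dp": the shift along the tool's x, y, z in mm, a list of three; "yaw": the turn about the tool's z in degrees. A call has 1 to 12 rows; each row is the pose to reach, as a shift and turn from the pose commanded when the call began, along the tool's axes at that moment; what a row does not reach only later rows make up. A row lasts 1/8 s, in which the tool goes at most 62.5 mm and 10.7 degrees, less where a joint would pass 70% of its speed; a pose out of reach is approached as far as the arm can. A call with a gripper value outside its range is refused whole. "fingers" is the opening, from -1 (shut) to 1 (fully open), so that 0 is half open, set as the call begins (left out, the last holds). The fingers move at their own pace and stop on an object; "grip_force" is the grip in N (left out, the last holds). Time passes only in rows, so rows that repeat a pose let the fingers close. It gives the time, the measured TCP pose, the force, the opening and the grip force at its end, in the units of the state.
- r.sense(): the state, without advancing time (a new reading comes with each control period).
- r.grab_frame(name): name is "scene" or "top"; returns the picture (480x640x3 uint8, red, green, blue); there is no depth.
- r.get_calibration(name): a dict with "fx", "fy", "cx", "cy" (pixels), "rvec" (rotation vector, rad) and "tvec" (3), from world to camera coordinates, as OpenCV has them. Camera axes: x right, y down, z forward; pixel columns grow to the right and rows downward; lengths in mm; the calibration is good to about 2 mm. A picture is of the moment at which its call begins. get_calibration takes no time and is no camera call.
- r.sign_off(): hands the job in; it is judged then, once.
The state is a dict: "clock": time; "qpos": joint angles; "qvel": joint speeds; "joint_efforts": joint torques, N m; "eef_pos": TCP position; "tcp_rot": TCP orientation; "contact_force": force on the tool from outside, world axes, zero at the start; "wrist_torque": the same for the moment, N m; "opening": opening from 0.0 (shut) to 1.0 (fully open); "grasp_force": force on a finger pad.
Only numpy, scipy, OpenCV 4.12 (cv2) and the standard library are available. Lean on these libraries where they do the work, as an engineer would, in place of code of your own. Each camera call takes 0.05 s, during which the arm holds its last target. There are 200 camera calls.

## Working session

There is one attempt and no reset: what is moved stays moved. The work goes in short steps, Python scripts to look and compute and a tool call to move; the robot and the scene stay as the last step left them, time stands still between calls to the robot, and variables do not carry over. Pictures are saved under pics/ and viewed, at most 10 in all, crops included, and the job is handed in when it is done.

Besides the shell and the picture viewer there is one more tool, called as name(argument=value, ...) on one line, values as JSON. carry_out: Moves the arm, as the interface text tells. Its arguments: {"type":"object","properties":{"targets":{"type":"array","items":{"type":"object","properties":{"dp":{"type":"array","items":{"type":"number"}},"yaw":{"type":"number"}}}},"fingers":{"type":"number"},"grip_force":{"type":"number"}},"required":["targets"]}

```bash
mkdir -p pics; cat > h.py <<'E'
import numpy as np, cv2
from rig import r
def cal(n):
    c=r.get_calibration(n); K=np.array([[c['fx'],0,c['cx']],[0,c['fy'],c['cy']],[0,0,1.]])
    return K,cv2.Rodrigues(np.array(c['rvec'],float))[0],np.array(c['tvec'],float).ravel()
def plane(n,uv,z):
    K,R,t=cal(n); uv=np.atleast_2d(np.array(uv,float)); C=-R.T@t
    d=(R.T@np.linalg.inv(K)@np.c_[uv,np.ones(len(uv))].T).T
    return C+d*((z-C[2])/d[:,2])[:,None]
def proj(n,P):
    K,R,t=cal(n); p=(K@(R@np.atleast_2d(np.array(P,float)).T+t[:,None])).T; return p[:,:2]/p[:,2:]
def grab(n,f):
    im=cv2.cvtColor(np.asarray(r.grab_frame(n)),cv2.COLOR_RGB2BGR); cv2.imwrite('pics/'+f,im); return im
E
python3 - <<'E'
from h import *
for n in('top','scene'):
    grab(n,n+'0.png'); K,R,t=cal(n); print(n,K[0,0],-R.T@t,R[2])
print(r.tip_reach,r.sense())
E
```

```text
top 550.6912175640019 [ 440.93647329  -45.19197553 1321.0802106 ] [ 0.09107348  0.00462889 -0.99583342]
scene 523.668935039083 [ 995.89154057  548.19824249 1051.48389764] [-0.36487031 -0.4890953  -0.79224709]
8.0 {'clock': 0.1, 'qpos': array([ 1.16360215e+00,  3.53590060e-01,  1.63408342e+00,  4.14823177e-05,
        1.15520080e+00, -2.38288813e-03]), 'qvel': array([-1.36816759e-03, -7.84001835e-04, -2.23895541e-03, -4.86616397e-04,
       -8.38263072e-04,  5.92929679e-05]), 'joint_efforts': array([ 1.74010045e-03, -6.06357479e+01, -3.42819643e+01,  1.55522462e-04,
        3.81539736e-03,  1.08811955e-05]), 'eef_pos': array([245.96062271, 574.09776731, 238.61965136]), 'tcp_rot': array([-3.14031113e+00, -4.09835340e-05,  2.73676457e+00]), 'contact_force': array([-0.77018988,  0.57745525,  0.27895578]), 'wrist_torque': array([ 0.01786419,  0.00981714, -0.0233226 ]), 'grasp_force': 0.0, 'opening': 1.000081115049678}
```

View pics/top0.png

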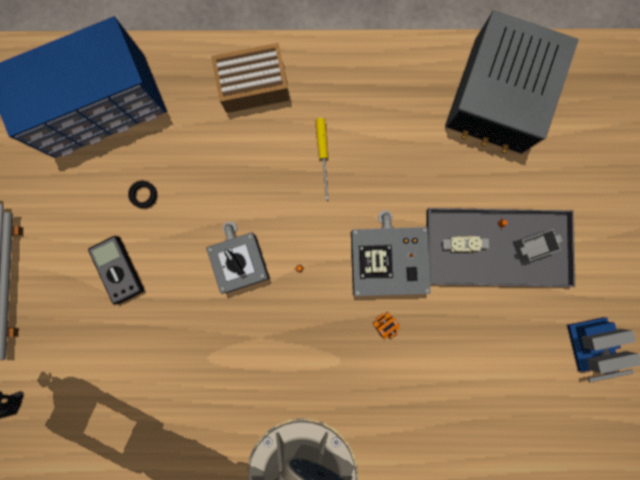

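View pics/scene0.png

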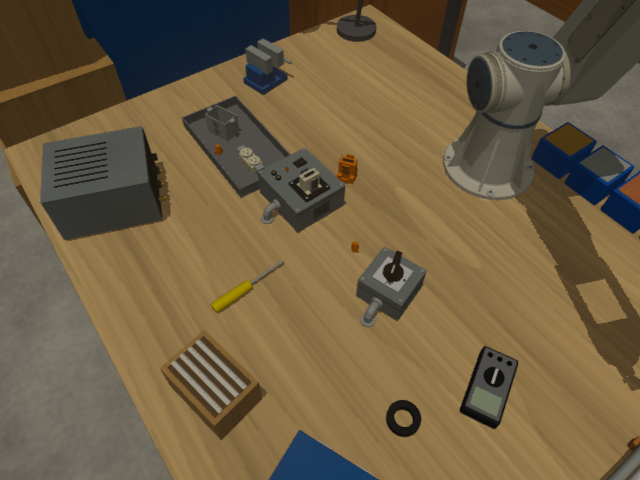

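The top view shows the isolator at about (237,262), the test box at (390,263) with the ivory carrier at (377,262), and cap_b at (299,268). There are two carrier candidates: ivory at (377,262) in the black rim, and orange at (386,326) loose on the bench. The ivory one, seated in the test box, fits the description; the orange one is the look-alike. I'll confirm this in an enlarged crop.

```bash
python3 - <<'E'
import cv2,numpy as np
a=cv2.imread('pics/top0.png');b=cv2.imread('pics/scene0.png')
f=lambda im,x,y,w,h,W,H:cv2.resize(im[y:y+h,x:x+w],(W,H),interpolation=cv2.INTER_CUBIC)
o=np.zeros((600,800,3),np.uint8)
o[:300,:400]=f(a,200,220,80,60,400,300); o[:300,400:]=f(a,345,215,100,75,400,300)
o[300:,:400]=f(b,350,240,80,60,400,300); o[300:,400:]=f(b,255,145,100,75,400,300)
cv2.imwrite('pics/crop1.png',o)
E
```

```text
(no output)
```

View pics/crop1.png

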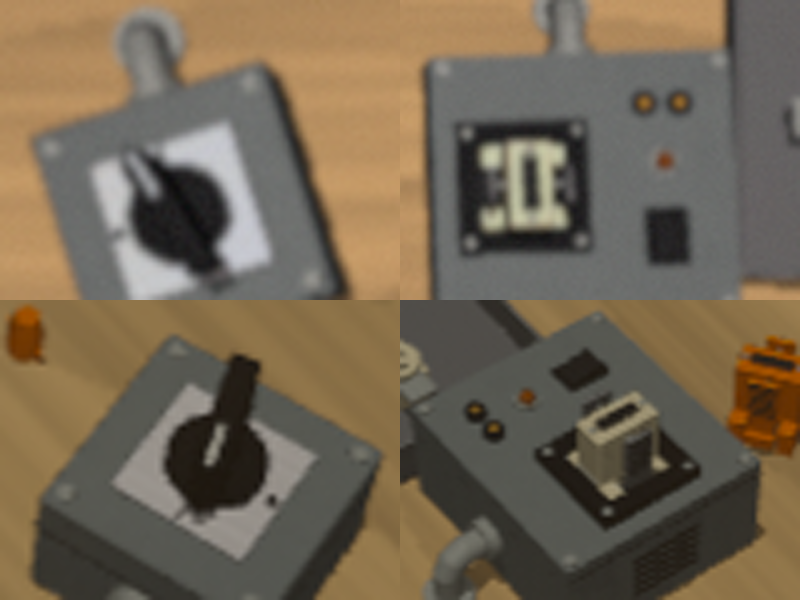

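The crop confirms it: the ivory carrier sits seated in the black rim with grey tabs on both sides, and the orange one lies loose on the bench. Next I'll measure the plate, the rim and the carrier top.

```bash
cat > meas.py <<'E'
from h import *
def rect(m):
    c=max(cv2.findContours(m.astype(np.uint8),cv2.RETR_EXTERNAL,cv2.CHAIN_APPROX_NONE)[0],key=cv2.contourArea); return c
def win(m,x,y,w,h):
    o=np.zeros(m.shape,bool); o[y:y+h,x:x+w]=m[y:y+h,x:x+w]; return o
def rep(name,n,m,z):
    c=rect(m)[:,0,:]; P=plane(n,c,z)[:,:2].astype(np.float32)
    rc=cv2.minAreaRect(P); print(name,n,np.round(rc[0],1),np.round(rc[1],1),round(rc[2],1))
a=cv2.imread('pics/top0.png').astype(int);b=cv2.imread('pics/scene0.png').astype(int)
for n,im,w1,w2 in(('top',a,(200,225,75,75),(350,235,50,55)),('scene',b,(355,245,75,75),(285,165,50,40))):
    mn,mx=im.min(2),im.max(2)
    rep('plate',n,win((mn>135)&(mx-mn<40),*w1),79)
    rep('rim',n,win(cv2.morphologyEx(((mx<60)).astype(np.uint8),cv2.MORPH_CLOSE,np.ones((3,3)))>0,*w2),88)
    iv=win((im[:,:,2]-im[:,:,0]>25)&(im[:,:,2]>120),*w2)
    rep('ivory',n,iv,126)
# enclosure top in top view: grey
m=win((a.max(2)-a.min(2)<25)&(a.max(2)>70)|(a.max(2)<70),205,232,68,64)
rep('iso box','top',cv2.morphologyEx(m.astype(np.uint8),cv2.MORPH_OPEN,np.ones((15,15))),75)
m=win((a.max(2)-a.min(2)<25),348,228,81,72)
rep('testbox','top',cv2.morphologyEx(m.astype(np.uint8),cv2.MORPH_OPEN,np.ones((15,15))),80)
# handle: top pixels of crop
print(plane('top',[(200+130/5,220+150/5),(200+215/5,220+270/5)],123))
E
python3 meas.py
```

```text
plate top [494.2 129.3] [66.8 34.2] 18.8
rim top [ 490.5 -169.4] [69.7 71.5] 89.8
ivory top [ 489.7 -170.9] [45.8 28.7] 3.0
plate scene [495.9 129.6] [63. 27.] 20.2
rim scene [ 492.7 -165.5] [77.6 79.5] 2.0
ivory scene [ 492.1 -167.4] [45.  22.9] 1.2
iso box top [491.5 142.7] [119.2 113.7] 18.2
testbox top [ 488.8 -203.3] [171.6 148.5] 89.8
[[514.09274125 159.59244885 123.        ]
 [461.77979084 122.02351963 123.        ]]
```

```bash
cat >> meas.py <<'E'
print('--')
for n,im,w1 in(('top',a,(212,240,50,48)),('scene',b,(365,252,55,45))):
    mn,mx=im.min(2),im.max(2)
    m=win((mn>130)&(mx-mn<40),*w1)
    k,l,s,_=cv2.connectedComponentsWithStats(m.astype(np.uint8)); m=np.isin(l,[i for i in range(1,k) if s[i,4]>12])
    ys,xs=np.nonzero(m); P=plane(n,np.c_[xs,ys],79)[:,:2].astype(np.float32); print('platehull',n,cv2.minAreaRect(P))
    m=win((mx<62),*w1)
    c=rect(m)[:,0,:]
    for z in(89,123):
        P=plane(n,c,z)[:,:2].astype(np.float32); print('handle',n,z,cv2.minAreaRect(P),cv2.minEnclosingCircle(P))
print(plane('scene',[(350+242/5,240+358/5-60),(350+195/5,240+(510-300)/5)],123))
print('sock',plane('top',[(229,226)],0))
E
python3 meas.py|sed -n '/--/,$p'
python3 -c "
from h import *
im=cv2.imread('pics/top0.png');o=cv2.resize(im[225:305,197:277],(600,600),interpolation=cv2.INTER_CUBIC)
c,s=np.cos(np.radians(19)),np.sin(np.radians(19));R=np.array([[c,-s],[s,c]])
for ctr,z,h in(((491,140),75,56),((491,140),79,33),((491,140),89,2),((491,140),123,2)):
    q=np.array([[h,h],[h,-h],[-h,-h],[-h,h]])@R.T+ctr
    p=(proj('top',np.c_[q,[z]*4])-[197,225]+.5)*7.5
    cv2.polylines(o,[p.astype(np.int32)],True,(0,255,0) if z<100 else (0,0,255),1)
cv2.imwrite('pics/c2.png',o)"
```

```text
--
platehull top ((489.0635681152344, 144.88775634765625), (68.039794921875, 68.83827209472656), 18.336563110351562)
handle top 89 ((486.8653564453125, 142.10903930664062), (45.43770217895508, 40.213783264160156), 67.32713317871094) ((488.1239013671875, 141.583251953125), 27.79015350341797)
handle top 123 ((485.597900390625, 136.94032287597656), (44.183841705322266, 39.104068756103516), 67.32709503173828) ((486.8217468261719, 136.4290771484375), 27.023271560668945)
platehull scene ((490.1235656738281, 146.40109252929688), (63.66338348388672, 63.67849349975586), 18.189411163330078)
handle scene 89 ((483.3255310058594, 137.3075714111328), (80.92564392089844, 41.53053283691406), 49.640663146972656) ((479.74273681640625, 140.35238647460938), 42.37584686279297)
handle scene 123 ((501.4320983886719, 151.82235717773438), (78.06689453125, 40.06346893310547), 49.640785217285156) ((497.975830078125, 154.7596435546875), 40.87892150878906)
[[465.56305201 130.06410715 123.        ]
 [532.50644838 176.63916282 123.        ]]
sock [[579.58889632 174.06401176   0.        ]]
```

View pics/c2.png

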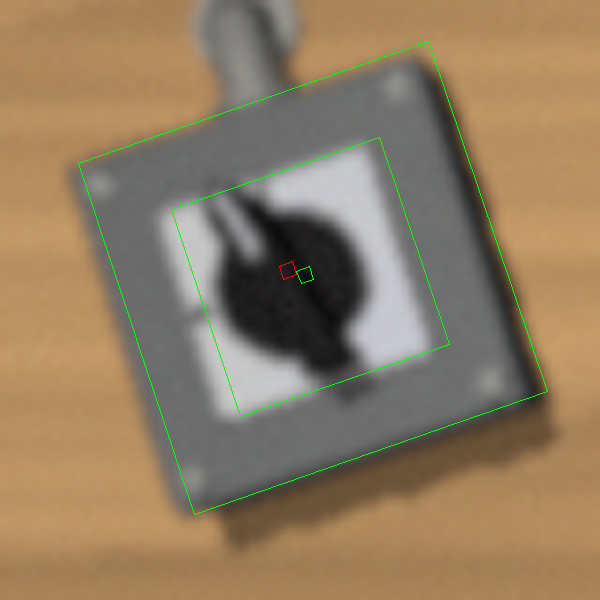

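```bash
cat > to.py <<'E'
import sys
from h import *
from scipy.spatial.transform import Rotation as Ro
# target x y z and world angle (deg) of tool y
x,y,z,a=map(float,sys.argv[1:5]); s=r.sense()
R=Ro.from_euler('xyz',s['tcp_rot']).as_matrix(); d=R.T@(np.array([x,y,z])-s['eef_pos'])
cur=np.degrees(np.arctan2(R[1,1],R[0,1])); yaw=-((a-cur+180)%360-180)
print('dp',d.round(1),'yaw',round(yaw,1),'cur',s['eef_pos'].round(1),round(cur,1),'tilt',R[2].round(3),'q',s['qpos'].round(2),'t',s['clock'])
E
python3 to.py 489.5 145.5 190 -56
```

```text
dp [-392.7 -298.    49. ] yaw 122.8 cur [246.  574.1 238.6] 66.8 tilt [ 0.    -0.001 -1.   ] q [ 1.16  0.35  1.63  0.    1.16 -0.  ] t 0.1
```

carry_out(targets=[{"dp":[-12,-9,1],"yaw":10},{"dp":[-39,-30,5],"yaw":20},{"dp":[-75,-57,9],"yaw":30},{"dp":[-114,-86,14],"yaw":40},{"dp":[-153,-116,19],"yaw":50},{"dp":[-196,-149,24],"yaw":61},{"dp":[-240,-182,30],"yaw":71},{"dp":[-279,-212,35],"yaw":81},{"dp":[-318,-241,40],"yaw":92},{"dp":[-353,-268,44],"yaw":102},{"dp":[-381,-289,48],"yaw":112},{"dp":[-393,-298,49],"yaw":122.5}], fingers=0, grip_force=40)

```text
clock: 1.6
eef_pos: [490.5, 144.0, 189.8]
tcp_rot: [-3.142, 0.001, 0.591]
contact_force: [-0.8, 0.5, 0.4]
opening: 0.501
grasp_force: 0.0
```

```bash
python3 to.py 489.5 145.5 105 -56; python3 - <<'E'
from h import *
b=grab('scene','s2.png'); a=grab('top','t2.png')
f=lambda im,x,y,w,h:cv2.resize(im[y:y+h,x:x+w],(400,400),interpolation=cv2.INTER_CUBIC)
cv2.imwrite('pics/c3.png',np.hstack([f(b,330,180,130,130),f(a,180,200,130,130)]))
E
```

```text
dp [ 0.1 -1.8 84.8] yaw -0.1 cur [490.5 144.  189.8] -56.1 tilt [-0.001 -0.    -1.   ] q [ 0.28  0.23  1.92 -0.    0.99  1.26] t 1.6
```

View pics/c3.png

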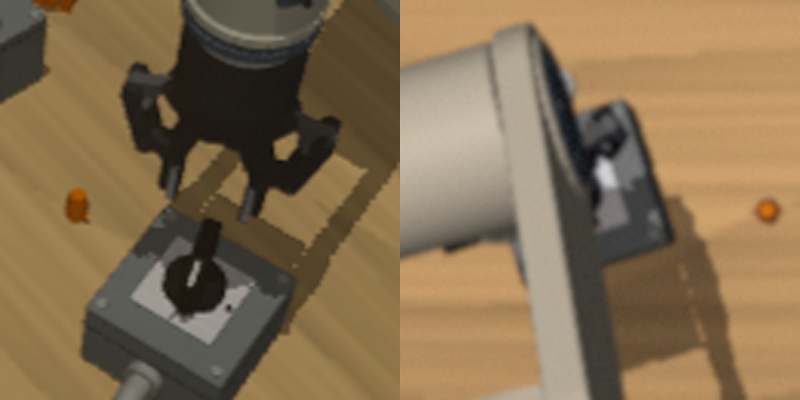

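The fingers straddle the bar, with tips at crop (172,190) and (250,210) and the bar at (207,240). I'll descend now.

carry_out(targets=[{"dp":[0,-1,12],"yaw":0},{"dp":[0,-2,32],"yaw":0},{"dp":[0,-2,54],"yaw":0},{"dp":[0,-2,72],"yaw":0},{"dp":[0,-2,81],"yaw":0},{"dp":[0,-2,84],"yaw":0},{"dp":[0,-2,84],"yaw":0}])

```text
clock: 2.58
eef_pos: [489.0, 147.7, 106.5]
tcp_rot: [3.142, -0.0, 0.6]
contact_force: [0.5, 0.1, 0.3]
opening: 0.498
grasp_force: 0.0
```

carry_out(targets=[{"dp":[0,0,0],"yaw":0},{"dp":[0,0,0],"yaw":0},{"dp":[0,0,0],"yaw":0},{"dp":[0,0,0],"yaw":0},{"dp":[0,0,0],"yaw":0}], fingers=-1, grip_force=30)

```text
clock: 3.2
eef_pos: [489.7, 147.0, 107.0]
tcp_rot: [3.14, -0.001, 0.599]
contact_force: [2.4, -4.7, 3.8]
opening: 0.155
grasp_force: 31.8
```

carry_out(targets=[{"dp":[0,1,0],"yaw":-4},{"dp":[0,1,0],"yaw":-11},{"dp":[0,1,0],"yaw":-18},{"dp":[0,1,0],"yaw":-25},{"dp":[0,1,0],"yaw":-32},{"dp":[0,1,0],"yaw":-40},{"dp":[0,1,0],"yaw":-48},{"dp":[0,1,0],"yaw":-56},{"dp":[0,1,0],"yaw":-63},{"dp":[0,1,0],"yaw":-69},{"dp":[0,1,0],"yaw":-73},{"dp":[0,1,0],"yaw":-75}])

```text
clock: 4.7
eef_pos: [489.7, 146.8, 107.0]
tcp_rot: [3.141, -0.0, 1.909]
contact_force: [-1.1, -0.2, 5.3]
opening: 0.156
grasp_force: 34.6
```

```bash
python3 to.py 489.5 145.5 105 18.4; python3 -c "
from h import *
print(r.sense()['wrist_torque'],r.sense()['contact_force'])"
```

```text
dp [-1.1 -0.7  2. ] yaw 1.0 cur [489.7 146.8 107. ] 19.4 tilt [ 0.     0.001 -1.   ] q [ 0.29  0.35  1.99  0.    0.8  -0.05] t 4.7
[-0.17372715  0.2402505  -0.37937697] [-1.12813155 -0.21901756  5.29435753]
```

carry_out(targets=[{"dp":[0,0,0],"yaw":-2},{"dp":[0,0,0],"yaw":-4},{"dp":[0,0,0],"yaw":-4}])

```text
clock: 5.08
eef_pos: [489.8, 146.8, 107.1]
tcp_rot: [3.141, -0.001, 1.975]
contact_force: [-0.6, -0.1, 5.3]
opening: 0.16
grasp_force: 61.7
```

```bash
python3 to.py 489.5 145.5 105 18.4; python3 -c "
from h import *
print(r.sense()['wrist_torque'],r.sense()['contact_force'])"
```

```text
dp [-1.1 -0.8  2.1] yaw 4.7 cur [489.8 146.8 107.1] 23.1 tilt [ 0.001  0.001 -1.   ] q [ 0.29  0.35  1.99  0.    0.8  -0.12] t 5.075
[-0.27789773  0.24576454 -1.55816213] [-0.56208318 -0.09790089  5.32262301]
```

The torque climbed to 1.6 N m, so the handle is on its off stop. I'll release it and rise.

carry_out(targets=[{"dp":[0,0,0],"yaw":3},{"dp":[0,0,0],"yaw":4},{"dp":[0,0,0],"yaw":4},{"dp":[0,0,0],"yaw":4},{"dp":[0,0,-5],"yaw":4},{"dp":[0,0,-25],"yaw":4},{"dp":[0,0,-60],"yaw":4},{"dp":[0,0,-95],"yaw":4},{"dp":[0,0,-115],"yaw":4}], fingers=0)

```text
clock: 6.2
eef_pos: [490.1, 146.8, 223.5]
tcp_rot: [3.139, 0.0, 1.908]
contact_force: [-0.1, -0.2, -0.8]
opening: 0.505
grasp_force: 0.0
```

```bash
python3 to.py 491 -168.8 200 90
```

```text
dp [-298.1 -103.6   23.3] yaw -70.7 cur [490.1 146.8 223.5] 19.3 tilt [-0.     0.002 -1.   ] q [ 0.29  0.19  1.89 -0.    1.06 -0.05] t 6.2
```

carry_out(targets=[{"dp":[-9,-3,0],"yaw":-5},{"dp":[-36,-13,2],"yaw":-12},{"dp":[-74,-26,5],"yaw":-20},{"dp":[-119,-41,8],"yaw":-29},{"dp":[-167,-58,12],"yaw":-39},{"dp":[-212,-74,16],"yaw":-49},{"dp":[-250,-87,19],"yaw":-58},{"dp":[-280,-97,22],"yaw":-65},{"dp":[-294,-102,23],"yaw":-69},{"dp":[-298,-104,23],"yaw":-70.5},{"dp":[-298,-104,23],"yaw":-70.5}], fingers=0.6)

```text
clock: 7.58
eef_pos: [489.8, -168.8, 198.5]
tcp_rot: [3.141, 0.0, 3.137]
contact_force: [-0.1, -0.4, 0.3]
opening: 0.801
grasp_force: 0.0
```

```bash
python3 to.py 491 -168.8 102 90; python3 - <<'E'
from h import *
b=grab('scene','s4.png'); a=grab('top','t4.png')
f=lambda im,x,y,w,h:cv2.resize(im[y:y+h,x:x+w],(400,400),interpolation=cv2.INTER_CUBIC)
cv2.imwrite('pics/c4.png',np.hstack([f(b,250,90,130,130),f(a,197,225,80,80)]))
E
```

```text
dp [-1.2  0.  96.5] yaw -0.3 cur [ 489.8 -168.8  198.5] 89.7 tilt [-0.  0. -1.] q [-0.33  0.23  1.9   0.    1.01 -1.9 ] t 7.575
```

View pics/c4.png

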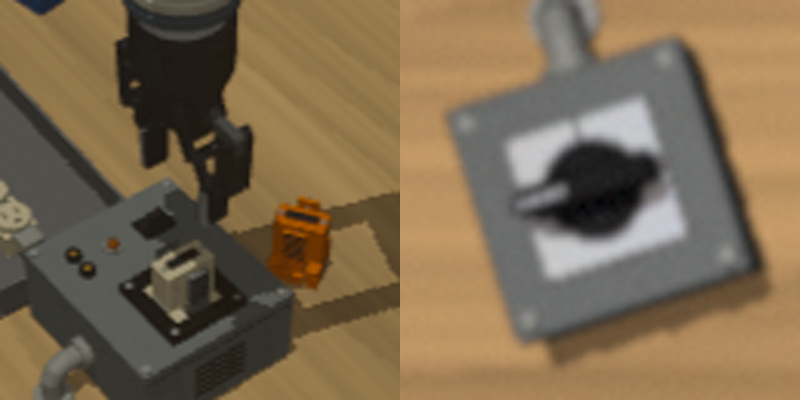

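The handle now lies across with its nose at crop (515,205), which is off. The carrier is still seated at (185,280) under the gripper. I'll descend and squeeze.

carry_out(targets=[{"dp":[-1,0,12],"yaw":0},{"dp":[-1,0,34],"yaw":0},{"dp":[-1,0,58],"yaw":0},{"dp":[-1,0,78],"yaw":0},{"dp":[-1,0,90],"yaw":0},{"dp":[-1,0,96],"yaw":0},{"dp":[-1,0,96],"yaw":0}])

```text
clock: 8.55
eef_pos: [490.8, -168.9, 102.1]
tcp_rot: [3.141, -0.0, 3.138]
contact_force: [-0.2, 0.0, -0.2]
opening: 0.799
grasp_force: 0.0
```

carry_out(targets=[{"dp":[0,0,0],"yaw":0},{"dp":[0,0,0],"yaw":0},{"dp":[0,0,0],"yaw":0},{"dp":[0,0,0],"yaw":0},{"dp":[0,0,0],"yaw":0},{"dp":[0,0,0],"yaw":0}], fingers=-1, grip_force=40)

```text
clock: 9.3
eef_pos: [491.6, -168.9, 104.0]
tcp_rot: [-3.141, 0.002, 3.138]
contact_force: [-2.9, 3.2, 15.0]
opening: 0.36
grasp_force: 39.0
```

carry_out(targets=[{"dp":[0,0,-1],"yaw":0},{"dp":[0,0,-2],"yaw":0},{"dp":[0,0,-3],"yaw":0},{"dp":[0,0,-3],"yaw":0}])

```text
clock: 9.8
eef_pos: [490.7, -168.8, 105.1]
tcp_rot: [3.141, -0.0, 3.138]
contact_force: [0.9, 4.3, -2.9]
opening: 0.353
grasp_force: 40.3
```

```bash
python3 - <<'E'
from h import *
b=grab('scene','s5.png'); print(r.sense()['contact_force'],r.sense()['wrist_torque'])
cv2.imwrite('pics/c5.png',cv2.resize(b[120:230,260:370],(600,600),interpolation=cv2.INTER_CUBIC))
E
```

```text
[ 1.24418896  3.6927992  -2.45664151] [ 0.80423428 -0.28585861  0.11337572]
```

View pics/c5.png

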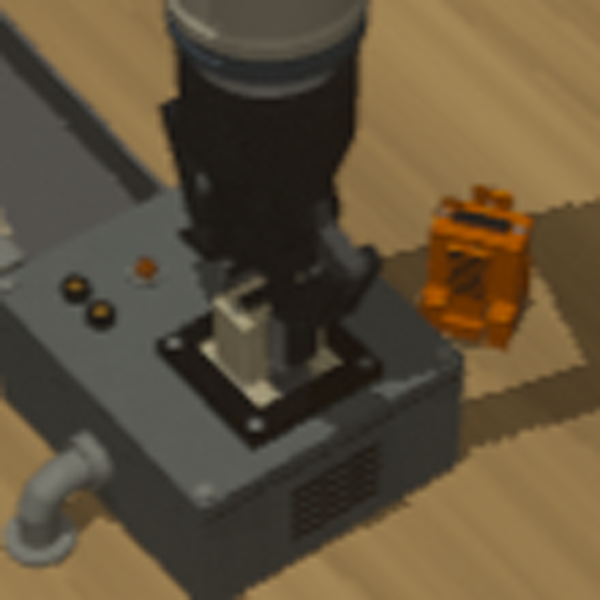

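The fingers hold both tabs at crop (290,350), and the carrier is still seated in the rim. I'll start drawing it slowly.

carry_out(targets=[{"dp":[0,0,-4],"yaw":0},{"dp":[0,0,-6],"yaw":0},{"dp":[0,0,-8],"yaw":0},{"dp":[0,0,-8],"yaw":0}])

```text
clock: 10.35
eef_pos: [490.8, -168.9, 113.5]
tcp_rot: [3.141, -0.0, 3.138]
contact_force: [1.6, 5.2, -1.4]
opening: 0.353
grasp_force: 40.7
```

carry_out(targets=[{"dp":[0,0,-5],"yaw":0},{"dp":[0,0,-12],"yaw":0},{"dp":[0,0,-20],"yaw":0},{"dp":[0,0,-29],"yaw":0},{"dp":[0,0,-39],"yaw":0},{"dp":[0,0,-50],"yaw":0},{"dp":[0,0,-61],"yaw":0},{"dp":[0,0,-72],"yaw":0},{"dp":[0,0,-82],"yaw":0},{"dp":[0,0,-90],"yaw":0},{"dp":[0,0,-94],"yaw":0},{"dp":[0,0,-95],"yaw":0}])

```text
clock: 11.85
eef_pos: [490.8, -169.0, 208.4]
tcp_rot: [-3.142, 0.0, 3.138]
contact_force: [-0.5, -0.0, -2.1]
opening: 0.352
grasp_force: 40.8
```

carry_out(targets=[{"dp":[0,0,0],"yaw":0},{"dp":[0,0,0],"yaw":0},{"dp":[0,0,0],"yaw":0},{"dp":[0,0,0],"yaw":0}])

```text
clock: 12.35
eef_pos: [490.8, -169.0, 208.2]
tcp_rot: [3.142, -0.0, 3.138]
contact_force: [0.3, 0.3, -1.5]
opening: 0.35
grasp_force: 40.8
```

```bash
python3 - <<'E'
from h import *
b=grab('scene','s6.png'); a=grab('top','t6.png'); print(r.sense()['contact_force'],r.sense()['qvel'].round(4))
f=lambda im,x,y,w,h:cv2.resize(im[y:y+h,x:x+w],(400,400),interpolation=cv2.INTER_CUBIC)
cv2.imwrite('pics/c6.png',np.hstack([f(b,250,100,130,130),f(a,197,225,80,80)]))
E
```

```text
[ 0.1117349   0.42119024 -1.58551113] [ 0.0009 -0.0009 -0.0002  0.0015 -0.003   0.0001]
```

View pics/c6.png

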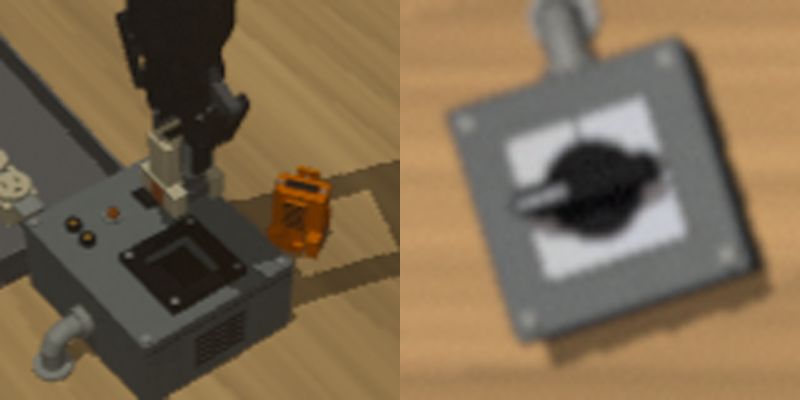

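The carrier hangs upright in the fingers at crop (170,175), well above the empty rim at (185,265). The handle is still off.

```bash
python3 -c "
from rig import r
print(r.sign_off())"
```

```text
the job is handed in; nothing more can be done
None
```

The isolator is turned fully to its off stop, and the carrier is held upright and still by its squeezed catches about 80 mm above the test box rim; the job is handed in, and no verdict was reported back.

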